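Hang the broad pestle in the ring holder

TASK

Two pestles stand head up in the wooden stand. Hang the one with the broad head, the only one the wire ring can hold, in the ring of the steel holder: lower it handle first through the ring until its head rests on the ring, and let it go there, hanging upright. Leave the slim pestle standing in the stand.

Things in the scene. Friction and masses are not known exactly. Their poses are not given: they have to be found in the camera images.
- broad_pestle: pestle to hang: wooden handle 16 mm thick, 80 mm long, under a white porcelain head 46 mm across. Stands head up in either socket. Origin: centre of the handle's flat lower end; z along the handle to the head. Flat shoulder (head's underside) at z = 80 mm, straight sides 83 to 114, domed top 125. About 0.15 kg. Grip the head's sides, fingertips no lower than the shoulder, to clear the ring
- slim_pestle: the other pestle, to be left alone: same handle, 16 mm thick and 80 mm long, but a white porcelain head only 26 mm across, which would fall through the ring; 115 mm high in all. Origin at the centre of the handle's lower end, z up along the handle. Stands in the other socket
- pestle_stand: wooden block 160 x 60 x 45 mm (x, y, z), fixed, with two round sockets 20 mm wide and 35 mm deep at x = -50 and +50 mm of its own frame, so that the pestles' lower ends stand 10 mm above the worktop. Origin at the centre of its underside. To its left, between it and the ring holder, stands a balance up to 130 mm high, to be passed over
- ring (a point): centre of the holder's level wire ring, at its upper edge, 105 mm above the worktop; z up. Opening 32 mm, outside 46 mm, wire 7 mm. The holder is fixed: grey foot plate 110 x 85 x 8 mm under the ring; post 12 mm thick, up to 107 mm high, 46 mm from the centre along this point's +x. Open above; a hanging pestle ends 25 mm above the worktop
Things that resemble listed ones, but are neither listed nor needed, are in the scene too. What is shaped like the broad_pestle but pink or turquoise is not meant.

How it is judged:
By the outcome, as a careful person would: the job done as asked, in the order asked, and still so for the second after the job is handed in, with the robot touching nothing.
It also fails if it takes over 42 s, if anything falls off the work surface, if the arm or the gripper's body presses on something with over 40 N, if the wrist force passes 120 N, or if a joint passes its speed limit or range.

ROBOT

A 7-joint arm with a two-finger parallel gripper is mounted at the origin on a cart in front of the work surface, level with it; the furniture and walls round the work are solid. World frame = base frame: x ahead of the robot, y to its left, z up, the work surface at z = 0. Lengths are in m, angles in rad, forces in N, time in s.
With the tool pointing down it reaches from about 0.375 to 0.925 m from the base axis. Payload 3.1 kg.
Tool frame: the origin (TCP) lies at the very end of the fingers, on their centre line; the grasp point (between the pads) lies 19 mm behind it (env.grasp_offset is the distance from the TCP to the grasp point, in m); y points along the fingers, x is the direction in which the jaws open and shut, and the axes are right-handed (so a half turn about y gives the same grasp; the last joint's range is limited). The gripper opens to 85 mm and grips with 20 to 120 N. Pads are 22 mm wide; open, the fingers measure 114 mm over their backs; the gripper's body (76 mm by 85 mm) begins 54 mm behind the grasp point. The pads swing forward as they close: fully open they stand 13 mm farther back than shut.
Start: joints at [-1.38, 0.383, 0.044, 1.598, -0.018, 1.161, -0.05], TCP at [0.185, 0.623, 0.231] pointing down, gripper open.
Joint ranges: [-2.61, 2.61], [-0.41, 2.15], [-1.48, 1.57], [0, 2.5], [-1.57, 4.71], [0.05, 1.97], [-2.85, 2.85]. Speed limits (rad/s): [2.79, 2.79, 3.14, 3.14, 3.14, 3.14, 3.14].

INTERFACE

Orientations are given as a rotation vector (axis times angle).
In Python, from workcell import env gives the robot as it stands. The module is installed in compiled form; this text tells all that it offers.
- The arm moves only by the shell command python3 -m handwheel 'ROWS' [FORCE]. ROWS is a JSON object of lists of equal length, an entry for each row: "grip": the finger opening in cm, from 0 to 8.54; "offset": the shift along the tool's x, y, z in cm, a list of three; "twist": the turn, a rotation vector about the tool's x, y, z in degrees, a list of three. In form: {"grip": [grip, ...], "offset": [[tx, ty, tz], ...], "twist": [[ax, ay, az], ...]}. A call has 1 to 10 rows; each row shifts and turns the commanded pose from where the row before left it, along the tool's axes as they then stand; what a row does not reach is not made up. A row lasts 1/8 s, in which the tool goes at most 62.5 mm and 10.7 degrees, less where a joint would pass 70% of its speed; a pose out of reach is approached as far as the arm can. A call is refused whole if a number of a shift passes 6.25 or a number of a turn 10.7, either way. A call with a gripper value outside its range is refused whole. The fingers move at their own pace and stop on an object; FORCE is the grip in N (left out, the last holds). Time passes only in rows, so rows that do not move let the fingers close. It gives the time, the measured TCP pose, the force and the opening at its end, in the units of the state.
- env.sense(): the state, without advancing time (a new reading comes with each control period).
- env.grab_frame(name): name is "scene" or "top" or "wrist"; returns the picture (480x640x3 uint8, red, green, blue); there is no depth.
- env.calibration(name): a dict with "fx", "fy", "cx", "cy" (pixels), "world_to_cam" (4x4, takes a point from world to camera coordinates). Camera axes: x right, y down, z forward; pixel columns grow to the right and rows downward; lengths in m; the calibration is good to about 2 mm. A picture is of the moment at which its call begins: read the wrist's pose just before it. calibration takes no time and is no camera call; for the wrist camera it gives the pose at the moment of the call.
- env.job_done(): hands the job in, once; it reports no verdict.
The state is a dict: "time_s": time; "q": joint angles; "qvel": joint speeds; "joint_efforts": joint torques, N m; "tcp_pos": TCP position; "tcp_rot": TCP orientation; "force": force on the tool from outside, world axes, zero at the start; "wrist_torque": the same for the moment, N m; "grip_width": opening from 0.0 (shut) to 1.0 (fully open).
Only numpy, scipy, OpenCV 4.12 (cv2) and the standard library are available. Lean on these libraries where they do the work, as an engineer would, in place of code of your own. Each camera call takes 0.05 s, during which the arm holds its last target. There are 200 camera calls.

## Working session

There is one attempt and no reset: what is moved stays moved. The work goes in short steps, Python scripts to look and compute and a shell command to move; the robot and the scene stay as the last step left them, time stands still between calls to the robot, and variables do not carry over. Pictures are saved under pics/ and viewed, about 8 in all and at most 12, crops included, and the job is handed in when it is done.

```bash
mkdir -p pics; python3 - <<'E'
from workcell import env
import cv2,numpy as np
s=env.sense();print(s)
for n in("scene","top","wrist"):
    c=env.calibration(n);print(n,c["fx"],c["cx"],c["cy"]);print(np.round(c["world_to_cam"],3).tolist())
    im=env.grab_frame(n);cv2.imwrite(f"pics/{n}0.png",im[:,:,::-1])
a=cv2.imread("pics/scene0.png");b=cv2.imread("pics/top0.png")
E
```

```text
{'time_s': 0.0, 'q': array([-1.37978632,  0.38381133,  0.04380025,  1.59960189, -0.01788777,
        1.16121149, -0.04991477]), 'qvel': array([ 0.00109761,  0.00125315, -0.00020127,  0.00060481,  0.00090044,
       -0.0009293 ,  0.00091881]), 'joint_efforts': array([-1.18308926e-04, -4.33468866e+01,  1.02430478e+00, -2.49506146e+01,
        1.04720914e-02,  1.14969860e-02, -3.71668690e-06]), 'tcp_pos': array([0.18484426, 0.62216276, 0.22988901]), 'tcp_rot': array([-1.3337896 , -0.99249547,  0.99586985]), 'force': array([ 0.17684921, -0.12467459, -0.57552462]), 'wrist_torque': array([ 0.01328247, -0.01007829,  0.01652187]), 'grip_width': 0.9967307091269332}
scene 450.5421324275308 316.61754583065084 232.72605634587578
[[0.562, -0.827, -0.022, -0.501], [-0.443, -0.279, -0.852, 0.196], [0.699, 0.489, -0.523, 1.049], [0.0, 0.0, 0.0, 1.0]]
top 469.2030659230332 324.1142376491601 240.29340463324706
[[-0.013, -1.0, -0.014, -0.262], [-0.993, 0.015, -0.116, 0.47], [0.116, 0.012, -0.993, 1.411], [0.0, 0.0, 0.0, 1.0]]
wrist 372.4121703332725 318.0705268584771 237.47672714661545
[[0.284, 0.959, -0.003, -0.649], [0.906, -0.267, 0.328, -0.044], [0.313, -0.096, -0.945, 0.381], [0.0, 0.0, 0.0, 1.0]]
```

View pics/scene0.png

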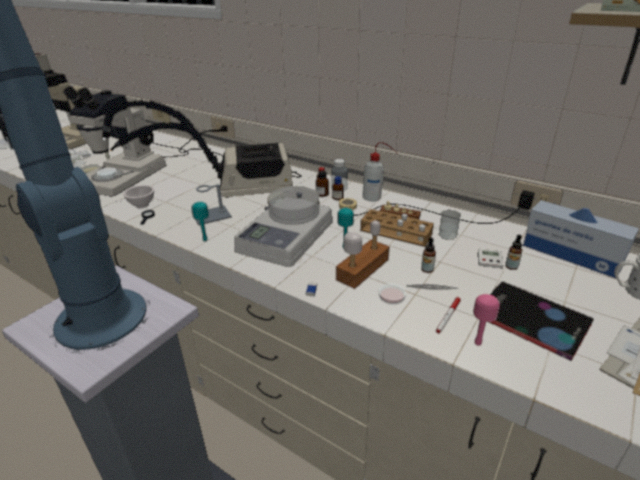

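View pics/top0.png

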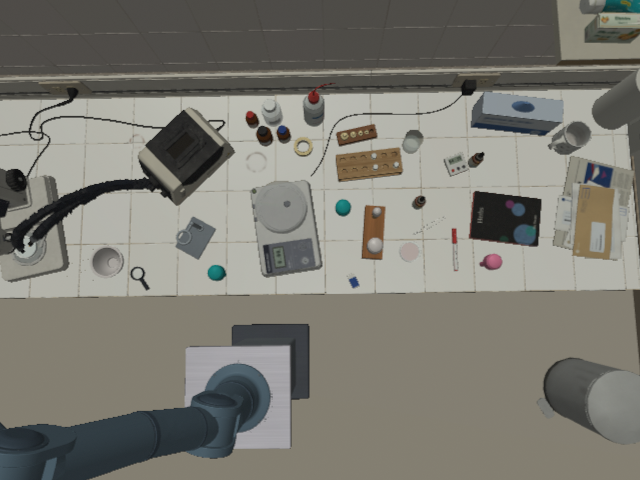

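The views show the following:
- **Stand:** brown block at scene (363,262) and top (374,232). It holds a wide white head at scene (352,242) / top (375,245), and a small white head at scene (376,228) / top (377,212).
- **Lookalikes:** turquoise at top (216,272) and (343,207), and pink at top (493,262). These aren't meant.
- **Target:** the wide white head in the stand fits broad_pestle.
- **Ring holder:** grey plate at top (195,238), scene (215,205).

One enlarged crop should confirm this.

```bash
python3 - <<'E'
import cv2,numpy as np
a=cv2.imread("pics/scene0.png");b=cv2.imread("pics/top0.png")
f=lambda im,x,y:cv2.resize(im[y:y+60,x:x+80],(400,300),interpolation=cv2.INTER_CUBIC)
cv2.imwrite("pics/crop.png",np.vstack([np.hstack([f(a,325,215),f(b,340,200)]),np.hstack([f(a,180,170),f(b,160,210)])]))
E
```

```text
(no output)
```

View pics/crop.png

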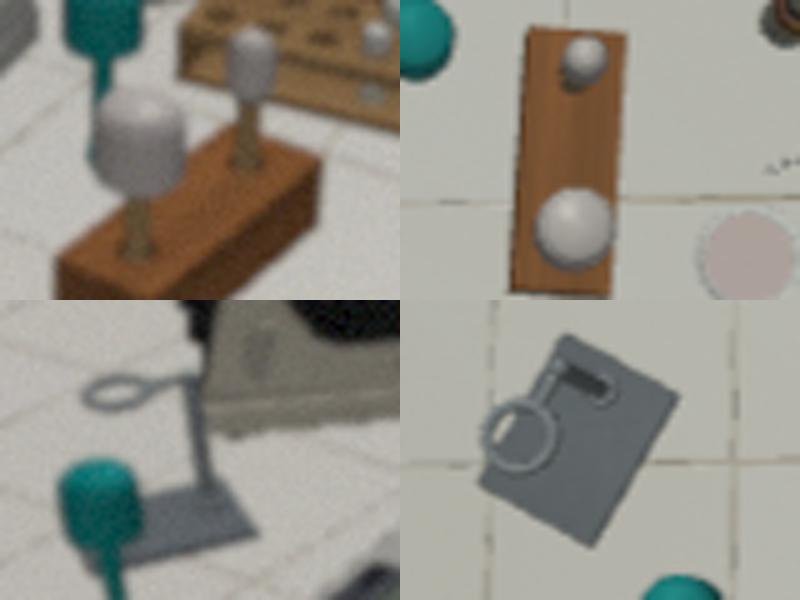

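The crop confirms it. The stand's near socket holds the broad white head, at scene (352.8,243.4) and top (374.8,245.6), and the slim one is behind it. The ring centre is at scene (204,188.4) and top (183.8,237.4), with the post behind-right of it. I'll triangulate next.

```bash
cat > h.py <<'E'
import numpy as np,cv2
from workcell import env
from scipy.spatial.transform import Rotation as R
def K(c):return np.array([[c["fx"],0,c["cx"]],[0,c["fy"],c["cy"]],[0,0,1]])
def P(c):return K(c)@np.array(c["world_to_cam"])[:3]
def tri(c1,p1,c2,p2):
    X=cv2.triangulatePoints(P(c1),P(c2),np.array(p1,float).reshape(2,1),np.array(p2,float).reshape(2,1));return (X[:3]/X[3]).ravel()
def proj(c,X):
    x=P(c)@np.append(X,1);return x[:2]/x[2]
def ray(c,p,z):
    W=np.array(c["world_to_cam"]);o=-W[:3,:3].T@W[:3,3];d=W[:3,:3].T@np.linalg.inv(K(c))@[p[0],p[1],1];return o+d*(z-o[2])/d[2]
E
python3 - <<'E'
from h import *
np.set_printoptions(precision=4,suppress=True)
s,t=env.calibration("scene"),env.calibration("top")
for n,a,b in [("broad",(352.8,243.4),(374.8,245.6)),("slim",(375.2,228),(377,212.2)),("ring",(204,188.4),(183.8,237.4)),("posttop",(219,186),(191.4,224))]:
    X=tri(s,a,t,b);print(n,X,proj(s,X)-a,proj(t,X)-b)
print("broad@.11",ray(t,(374.8,245.6),.112),"ring@.105",ray(t,(183.8,237.4),.105),ray(s,(204,188.4),.105),"post@.107",ray(t,(191.4,224),.107))
# stand corners top (z=.045), turq
for p in [(365.4,205.4),(385,206.8),(362.2,258.4),(382,259)]:print("stand",ray(t,p,.045))
for p in [(216,272),(343,207)]:print("turq",ray(t,p,.1))
for p in [(253,183),(310,180),(262,276),(321,270)]:print("bal",ray(t,p,.08))
q=env.sense();Rt=R.from_rotvec(q["tcp_rot"]).as_matrix();print(Rt)
E
```

```text
broad [ 0.4392 -0.4156  0.1075] [-0.2216  0.0312] [ 0.1409 -0.1028]
slim [ 0.5371 -0.425   0.1044] [-0.2724  0.0432] [ 0.1865 -0.1271]
ring [0.4735 0.1381 0.1002] [-0.737   0.0232] [ 0.4966 -0.5346]
posttop [0.5141 0.1166 0.0971] [-1.2052  0.0484] [ 0.8356 -0.863 ]
broad@.11 [ 0.4384 -0.4148  0.112 ] ring@.105 [0.4714 0.138  0.105 ] [0.4681 0.1282 0.105 ] post@.107 [0.5101 0.116  0.107 ]
stand [ 0.5688 -0.3958  0.045 ]
stand [ 0.5635 -0.4552  0.045 ]
stand [ 0.4073 -0.3824  0.045 ]
stand [ 0.4046 -0.4417  0.045 ]
turq [0.3698 0.0441 0.1   ]
turq [ 0.5545 -0.326   0.1   ]
bal [ 0.6356 -0.0586  0.08  ]
bal [ 0.6419 -0.2294  0.08  ]
bal [ 0.3573 -0.0861  0.08  ]
bal [ 0.3724 -0.2589  0.08  ]
[[ 0.2847 -0.0005 -0.9586]
 [ 0.9586 -0.002   0.2847]
 [-0.0021 -1.     -0.0001]]
```

View pics/wrist0.png

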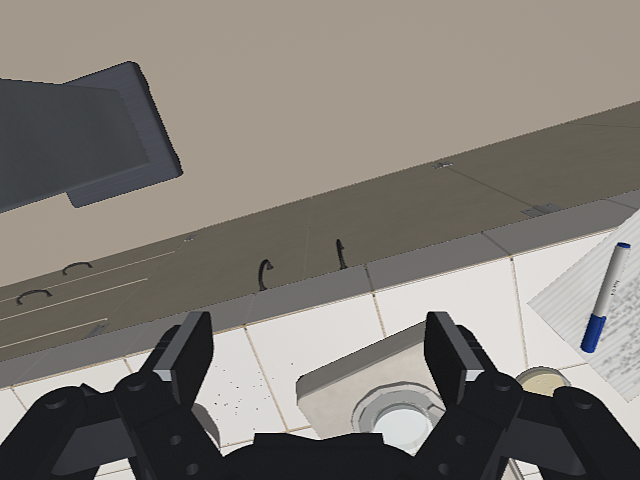

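The wrist image shows only the front edge, so it's no use yet. Measured points:
- **Broad head:** (0.439,-0.415,0.108), near the expected mid-head height of 0.11.
- **Ring:** (0.472,0.137), about 45 mm from the post, as the text says. The height reads about 0.100 and is rough.
- **Post direction:** about -30°, so I want the jaws at about +60.5°.

I'll go towards the ring first to refine its position from close by.

```bash
python3 -m handwheel '{"grip":[8.54,8.54,8.54,8.54,8.54,8.54],"offset":[[0,-1,0],[0,-1,0],[-4.1,-0.8,-2.3],[-4.1,-0.8,-2.3],[-4.1,-0.8,-2.3],[-4.1,-0.8,-2.3]],"twist":[[0,6.5,0],[0,6.5,0],[0,0,0],[0,0,0],[0,0,0],[0,0,0]]}'
python3 -m handwheel '{"grip":[8.54,8.54,8.54,8.54,8.54,8.54,8.54],"offset":[[-1.74,0,-5.33],[-1.74,0,-5.33],[-1.74,0,-5.33],[-1.74,0,-5.33],[-1.74,0,-5.33],[-1.74,0,-5.33],[-1.74,0,-5.33]],"twist":[[0,0,0],[0,0,0],[0,0,0],[0,0,0],[0,0,0],[0,0,0],[0,0,0]]}'
python3 -m handwheel '{"grip":[8.54,8.54],"offset":[[0,0,0],[0,0,0]],"twist":[[0,0,0],[0,0,0]]}'
python3 - <<'E'
from h import *
import json
s=env.sense();c=env.calibration("wrist");im=env.grab_frame("wrist");cv2.imwrite("pics/w1.png",im[:,:,::-1])
np.save("w1.npy",c,allow_pickle=True)
print(s["tcp_pos"],R.from_rotvec(s["tcp_rot"]).as_matrix().round(3).tolist(),s["time_s"],proj(c,[.472,.137,.105]))
E
```

```text
time_s: 0.9
tcp_pos: [0.1842, 0.4332, 0.2831]
tcp_rot: [-1.411, -0.821, 0.822]
force: [0.2, -0.6, 0.1]
grip_width: 0.996
time_s: 1.78
tcp_pos: [0.4495, 0.1436, 0.2832]
tcp_rot: [-1.409, -0.822, 0.821]
force: [0.7, 1.4, 0.2]
grip_width: 0.998
time_s: 2.02
tcp_pos: [0.4482, 0.1454, 0.2829]
tcp_rot: [-1.409, -0.821, 0.822]
force: [-0.2, 1.5, 0.2]
grip_width: 1.003
[0.44820839 0.1454499  0.28292057] [[0.493, -0.001, -0.87], [0.87, 0.0, 0.493], [-0.0, -1.0, 0.001]] 2.025 [322.09395168 235.93119811]
```

View pics/w1.png

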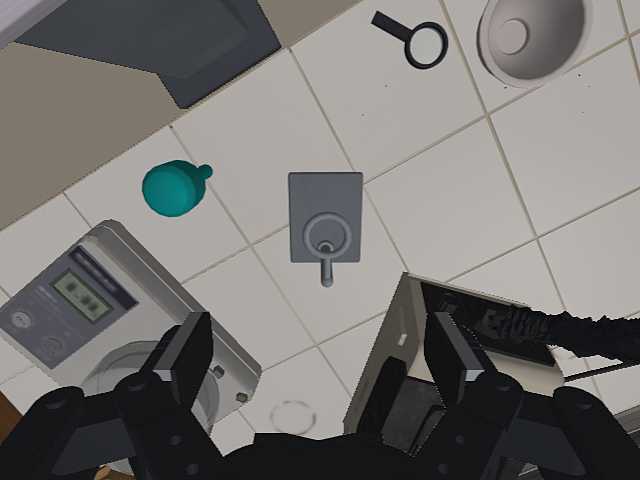

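The wrist view shows the ring at about (327,236). The post runs straight down the image at (327,283), so the jaw direction suits it. I'll take a second wrist view on the way and then continue to the pestle.

```bash
python3 -m handwheel '{"grip":[8.54,8.54,8.54],"offset":[[-5.47,0,-2.98],[-5.47,0,-2.98],[0,0,0]],"twist":[[0,0,0],[0,0,0],[0,0,0]]}'
python3 - <<'E'
from h import *
c=env.calibration("wrist");im=env.grab_frame("wrist");cv2.imwrite("pics/w2.png",im[:,:,::-1])
np.save("w2.npy",c,allow_pickle=True)
E
python3 -m handwheel '{"grip":[8.54,8.54,8.54,8.54,8.54,8.54,8.54,8.54,8.54],"offset":[[-5.47,0,-2.98],[-5.47,0,-2.98],[-5.47,0,-2.98],[-5.47,0,-2.98],[-5.47,0,-2.98],[-5.47,0,-2.98],[-5.47,0,-2.98],[0,0,0],[0,0,0]],"twist":[[0,0,0],[0,0,0],[0,0,0],[0,0,0],[0,0,0],[0,0,0],[0,0,0],[0,0,0],[0,0,0]]}'
python3 - <<'E'
from h import *
c=env.calibration("wrist");im=env.grab_frame("wrist");cv2.imwrite("pics/w3.png",im[:,:,::-1])
np.save("w3.npy",c,allow_pickle=True)
print(env.sense()["tcp_pos"])
L=lambda i:np.load(f"w{i}.npy",allow_pickle=True).item()
p2=proj(L(2),[.474,.141,.105]);p3=proj(c,[.439,-.415,.112]);print(p2,p3)
I=lambda i:cv2.imread(f"pics/w{i}.png")
def f(im,x,y,sc,w,h):
    x,y=int(x),int(y);print(x,y);return cv2.resize(im[y:y+h//sc,x:x+w//sc],(w,h),interpolation=cv2.INTER_CUBIC)
cv2.imwrite("pics/c2.png",np.vstack([np.hstack([f(I(1),287,206,5,400,300),f(I(2),p2[0]-40,p2[1]-30,5,400,300)]),f(I(3),p3[0]-200,min(p3[1]-75,330),2,800,300)]))
E
```

```text
time_s: 2.45
tcp_pos: [0.446, 0.0168, 0.2833]
tcp_rot: [-1.411, -0.817, 0.816]
force: [-0.5, 0.6, 0.4]
grip_width: 0.999
time_s: 3.62
tcp_pos: [0.441, -0.4133, 0.2819]
tcp_rot: [-1.407, -0.823, 0.823]
force: [-0.4, 0.7, -0.0]
grip_width: 0.998
[ 0.4417758  -0.41229448  0.28215241]
[459.39991257 166.52273   ] [314.02990724 210.86185405]
287 206
419 136
114 135
```

View pics/c2.png

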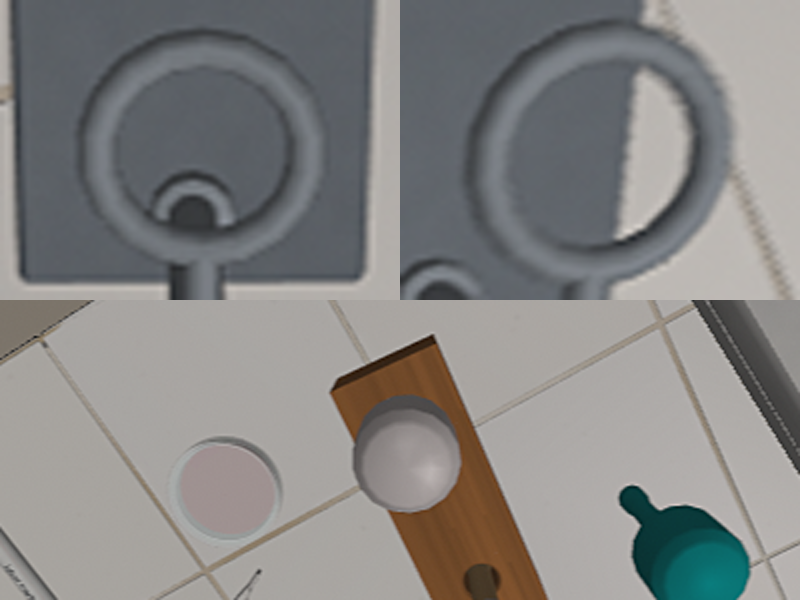

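The crops give the ring centre at w1 (327.2,235.4) and w2 (459.1,166.2), and the broad head in w3 at about (317.5,214). Nothing is close to the finger positions on either side of it.

```bash
python3 - <<'E'
from h import *
np.set_printoptions(precision=4,suppress=True)
L=lambda i:np.load(f"w{i}.npy",allow_pickle=True).item()
X=tri(L(1),(327.2,235.4),L(2),(459.1,166.2));print("ring",X,proj(L(1),X)-(327.2,235.4))
for z in(.1,.105):print(ray(L(1),(327.2,235.4),z),ray(L(2),(459.1,166.2),z))
im=cv2.imread("pics/w3.png");g=im[100:300,250:400].astype(int)
hsv=cv2.cvtColor(im,cv2.COLOR_BGR2HSV)
X=tri(L(3),(317.5,214),env.calibration("top"),(374.8,245.6));print("broad",X)
for z in(.11,.12,.124):print(z,ray(L(3),(317.5,214),z))
s=env.sense();print(s["tcp_pos"],R.from_rotvec(s["tcp_rot"]).as_matrix().round(3).tolist())
E
```

```text
ring [0.474  0.1411 0.104 ] [-0.0513 -0.0994]
[0.4754 0.1406 0.1   ] [0.4752 0.1422 0.1   ]
[0.4738 0.1413 0.105 ] [0.4736 0.1409 0.105 ]
broad [ 0.4357 -0.4112  0.1407]
0.11 [ 0.4434 -0.414   0.11  ]
0.12 [ 0.441  -0.4127  0.12  ]
0.124 [ 0.44   -0.4121  0.124 ]
[ 0.4418 -0.4123  0.2822] [[0.489, -0.0, -0.872], [0.872, 0.003, 0.489], [0.002, -1.0, 0.002]]
```

The ring comes out at (0.474,0.141,0.104), which agrees with the text. The two head rays meet poorly in height (0.141) because the silhouettes differ. Top/scene gave 0.108, and the xy at head height agrees within 3 mm, at about (0.440,-0.4135). The shoulder should be at 0.090, so I'll descend to TCP z≈0.092 and close.

```bash
python3 -m handwheel '{"grip":[8.54,8.54,8.54,8.54,8.54,8.54,8.54],"offset":[[-0.2,5,0.1],[0,5,0],[0,4,0],[0,3,0],[0,2,0],[0,0,0],[0,0,0]],"twist":[[0,0,0],[0,0,0],[0,0,0],[0,0,0],[0,0,0],[0,0,0],[0,0,0]]}'
python3 - <<'E'
from h import *
im=env.grab_frame("wrist");cv2.imwrite("pics/w4.png",im[:,:,::-1]);print(env.sense()["tcp_pos"],proj(env.calibration("wrist"),[.44,-.4135,.124]))
E
```

```text
time_s: 4.55
tcp_pos: [0.4389, -0.4168, 0.0947]
tcp_rot: [-1.412, -0.824, 0.822]
force: [-0.2, -0.0, 1.2]
grip_width: 0.997
[ 0.43873689 -0.41727564  0.09492615] [326.37141124 354.21530564]
```

View pics/w4.png

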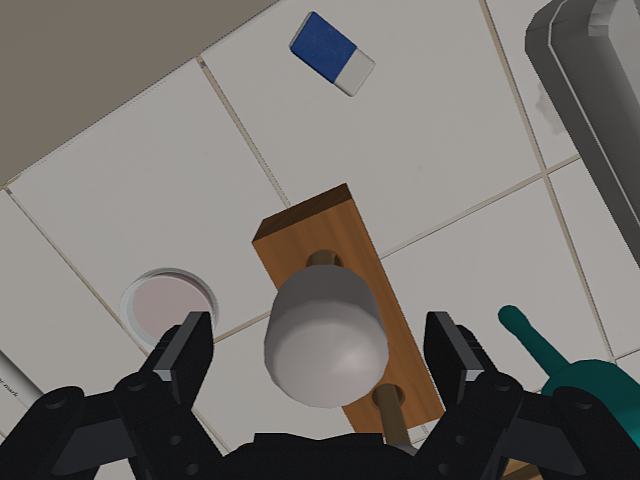

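The head is centred near (326,346), about 4 mm off the jaw centre along x and 2–3 mm along z. I'll correct that, go 2 mm lower and close.

```bash
python3 -m handwheel '{"grip":[8.54,8.54,4,4,4,4,4,4],"offset":[[0.4,0.2,0.2],[0,0,0],[0,0,0],[0,0,0],[0,0,0],[0,0,0],[0,0,0],[0,0,0]],"twist":[[0,0,0],[0,0,0],[0,0,0],[0,0,0],[0,0,0],[0,0,0],[0,0,0],[0,0,0]]}' 40
```

```text
time_s: 5.6
tcp_pos: [0.4378, -0.4127, 0.0916]
tcp_rot: [-1.411, -0.821, 0.822]
force: [-0.1, -0.5, 3.5]
grip_width: 0.522
```

Gripped at about 44–46 mm. Lift straight up.

```bash
python3 -m handwheel '{"grip":[4,4,4,4,4,4,4],"offset":[[0,-2,0],[0,-3,0],[0,-4,0],[0,-4.5,0],[0,-4.5,0],[0,-1,0],[0,0,0]],"twist":[[0,0,0],[0,0,0],[0,0,0],[0,0,0],[0,0,0],[0,0,0],[0,0,0]]}'
python3 - <<'E'
from h import *
c=env.calibration("wrist");im=env.grab_frame("wrist");cv2.imwrite("pics/w5.png",im[:,:,::-1])
t=env.grab_frame("scene");cv2.imwrite("pics/s5.png",t[:,:,::-1])
p=env.sense()["tcp_pos"];q=proj(env.calibration("scene"),p);print(p,q)
x,y=int(q[0])-50,int(q[1])-60
a=cv2.resize(t[y:y+100,x:x+100,::-1],(480,480),interpolation=cv2.INTER_CUBIC)
cv2.imwrite("pics/c5.png",np.hstack([a,im[:,160:480,::-1]]));print(x,y)
E
```

```text
time_s: 6.48
tcp_pos: [0.4376, -0.4118, 0.2814]
tcp_rot: [-1.41, -0.822, 0.821]
force: [0.5, 1.1, -0.9]
grip_width: 0.523
[ 0.43705633 -0.41077213  0.27931328] [351.75969857 178.70634287]
301 118
```

View pics/c5.png

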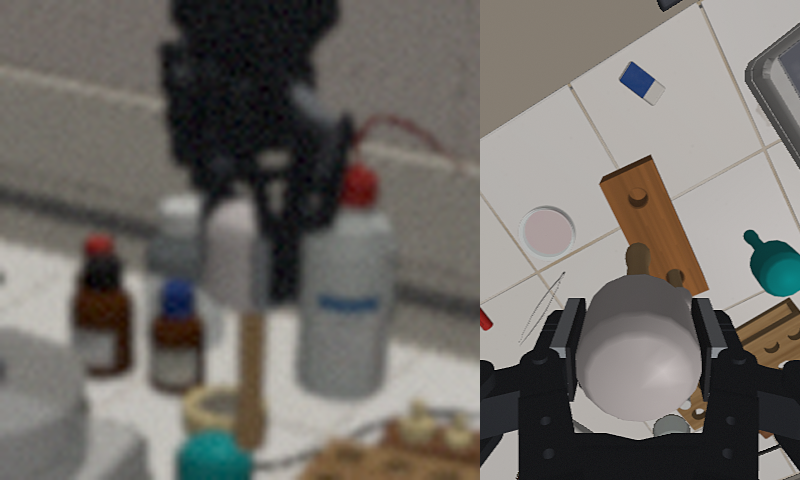

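The broad pestle is held and roughly upright, and the slim one is still in the stand. The handle's lower end shows at wrist px (318,~250). I'll compute its offset from the TCP.

```bash
python3 - <<'E'
from h import *
np.set_printoptions(precision=4,suppress=True)
s=env.sense();c=env.calibration("wrist");p=s["tcp_pos"];M=R.from_rotvec(s["tcp_rot"]).as_matrix()
im=cv2.imread("pics/w5.png");hsv=cv2.cvtColor(im,cv2.COLOR_BGR2HSV)
r=hsv[235:275,295:345];print(r[::5,::8].tolist())
for dz in(0,.003,.006):
    e=p+M@[0,.082,dz]; print(dz,proj(c,e),proj(c,e+M@[0,0,.008]),proj(c,e+M@[.008,0,0]),proj(c,e-M@[.008,0,0]))
e=ray(c,(318,250),p[2]-.082);print((M.T@(e-p)))
print("head top",proj(c,p+M@[0,-.0330,0]),"pads x",[ (M.T@(ray(c,(u+160-480,340),p[2]+.019)-p))[0] for u in(578,698)])
d=M.T@(np.array([.474,.141,p[2]])-p);print("to ring, tool cm",d*100)
E
```

```text
[[[20, 9, 179], [15, 11, 180], [13, 163, 122], [14, 162, 113], [14, 161, 109], [13, 159, 122], [13, 162, 121]], [[15, 9, 180], [15, 11, 182], [14, 164, 123], [13, 162, 113], [14, 160, 115], [14, 163, 122], [14, 161, 127]], [[19, 11, 180], [17, 13, 181], [18, 94, 65], [17, 116, 75], [14, 166, 123], [14, 163, 116], [14, 162, 126]], [[15, 11, 178], [15, 11, 181], [16, 106, 77], [16, 116, 77], [17, 109, 82], [14, 161, 111], [13, 161, 122]], [[17, 10, 181], [19, 11, 184], [16, 114, 76], [18, 114, 76], [17, 111, 87], [14, 160, 113], [13, 160, 118]], [[19, 11, 180], [15, 11, 184], [16, 110, 74], [15, 109, 77], [16, 112, 89], [14, 161, 119], [14, 163, 117]], [[15, 11, 181], [17, 10, 182], [16, 109, 75], [17, 112, 75], [17, 108, 87], [13, 160, 118], [14, 166, 118]], [[15, 11, 182], [15, 8, 181], [16, 105, 75], [16, 114, 76], [17, 112, 82], [13, 163, 116], [13, 161, 114]]]
0 [316.8177 247.3153] [316.8139 235.5328] [329.266  247.3269] [304.3696 247.3037]
0.003 [316.8163 242.9272] [316.8124 231.0468] [329.3159 242.9389] [304.3168 242.9156]
0.006 [316.8148 238.5028] [316.811  226.5233] [329.3662 238.5145] [304.2636 238.4912]
[ 0.0008  0.082  -0.0018]
head top [315.6067 362.8621] pads x [np.float64(-0.022365066362993263), np.float64(0.024031148014933754)]
to ring, tool cm [49.8316  0.1436 23.9785]
```

```bash
python3 - <<'E'
from h import *
hsv=cv2.cvtColor(cv2.imread("pics/w5.png"),cv2.COLOR_BGR2HSV)
m=cv2.inRange(hsv,(10,80,50),(25,135,100))[230:275,285:355]
for i in range(0,45,3):
    k=np.where(m[i])[0]; print(230+i,(k.min()+285,k.max()+285,len(k)) if len(k) else None)
E
```

```text
230 None
233 None
236 None
239 None
242 None
245 (np.int64(311), np.int64(325), 15)
248 (np.int64(309), np.int64(328), 20)
251 (np.int64(308), np.int64(329), 22)
254 (np.int64(307), np.int64(329), 23)
257 (np.int64(307), np.int64(329), 23)
260 (np.int64(307), np.int64(329), 23)
263 (np.int64(307), np.int64(328), 22)
266 (np.int64(308), np.int64(327), 20)
269 (np.int64(309), np.int64(354), 21)
272 (np.int64(307), np.int64(354), 29)
```

The handle end sits about 0.8 mm in x and -4.8 mm in z (tool axes) from the TCP line. Now carry it to above the ring.

```bash
python3 -m handwheel '{"grip":[4,4,4,4,4,4,4,4,4,4],"offset":[[3,0,1.5],[5,0,2.46],[5.4,0,2.65],[5.4,0,2.65],[5.4,0,2.65],[5.4,0,2.65],[5.4,0,2.65],[5.4,0,2.65],[5,0,2.46],[4.35,0,2.14]],"twist":[[0,0,0],[0,0,0],[0,0,0],[0,0,0],[0,0,0],[0,0,0],[0,0,0],[0,0,0],[0,0,0],[0,0,0]]}'
python3 -m handwheel '{"grip":[4,4,4,4],"offset":[[0,2.5,0],[0,2.5,0],[0,0,0],[0,0,0]],"twist":[[0,0,0],[0,0,0],[0,0,0],[0,0,0]]}'
python3 - <<'E'
from h import *
np.set_printoptions(precision=4,suppress=True)
s=env.sense();c=env.calibration("wrist");im=env.grab_frame("wrist");cv2.imwrite("pics/w6.png",im[:,:,::-1])
p=s["tcp_pos"];M=R.from_rotvec(s["tcp_rot"]).as_matrix();X=np.array([.474,.141,.105])
print(p,M.T@(X-p)*100,proj(c,X),proj(c,p+M@[.0008,.082,-.0048]))
x,y=240,160;cv2.imwrite("pics/c6.png",cv2.resize(im[y:y+150,x:x+200,::-1],(800,600),interpolation=cv2.INTER_CUBIC))
E
```

```text
time_s: 7.82
tcp_pos: [0.4686, 0.1432, 0.2793]
tcp_rot: [-1.409, -0.82, 0.826]
force: [-0.1, 0.1, -1.6]
grip_width: 0.525
time_s: 8.32
tcp_pos: [0.4702, 0.1408, 0.2312]
tcp_rot: [-1.411, -0.82, 0.822]
force: [0.5, 0.1, -0.7]
grip_width: 0.529
[0.4702 0.1408 0.2312] [ 0.2153 12.6161 -0.3275] [319.8304 230.8574] [318.0014 254.3139]
```

View pics/c6.png

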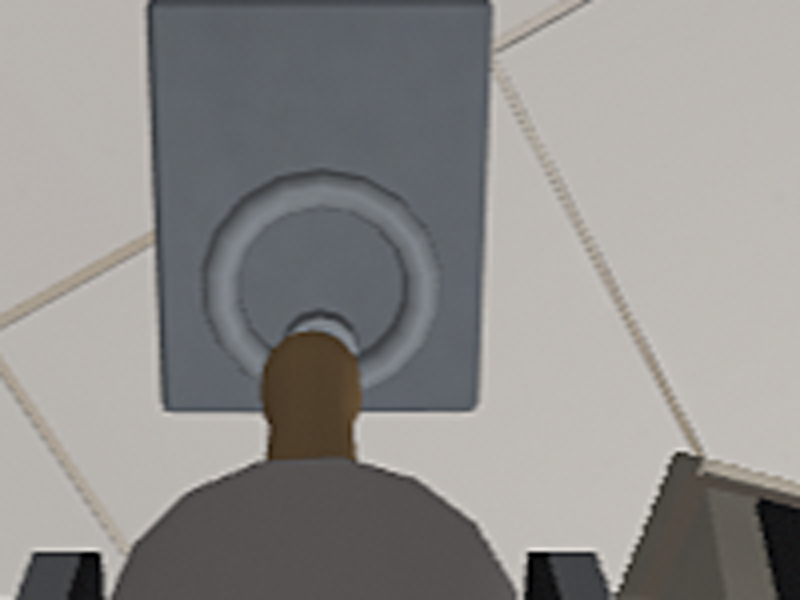

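The ring is at px (320.4,231.2), matching the prediction within 0.6 px. The handle end is at (318,255), also as predicted. I'll use the shoulder rim (row 274.5) to see whether the 4.8 mm is tilt or a plain offset.

```bash
python3 - <<'E'
from h import *
s=env.sense();c=env.calibration("wrist");p=s["tcp_pos"];M=R.from_rotvec(s["tcp_rot"]).as_matrix()
for dz in(-.005,-.0025,0,.0025):
    print(dz,[proj(c,p+M@[0,y,r+dz])[1].round(1) for y,r in((.0016,.021),(-.0014,.023),(-.0014-.031,.023))])
E
```

```text
-0.005 [np.float64(278.8), np.float64(277.5), np.float64(317.1)]
-0.0025 [np.float64(273.4), np.float64(272.0), np.float64(310.5)]
0 [np.float64(268.0), np.float64(266.5), np.float64(303.9)]
0.0025 [np.float64(262.5), np.float64(260.8), np.float64(297.2)]
```

The shoulder offset is about -3.5 mm, so there's hardly any tilt. Apply the lateral correction and descend most of the way.

```bash
python3 -m handwheel '{"grip":[4,4,4,4],"offset":[[0.13,0,0.12],[0,2,0],[0,1.5,0],[0,0,0]],"twist":[[0,0,0],[0,0,0],[0,0,0],[0,0,0]]}'
python3 - <<'E'
from h import *
s=env.sense();p=s["tcp_pos"];M=R.from_rotvec(s["tcp_rot"]).as_matrix();print("handle rel ring cm",(M.T@(p+M@[.0008,0,-.0043]-[.474,.141,p[2]]))*100,p)
E
python3 -m handwheel '{"grip":[4,4,4,4],"offset":[[0,1.5,0],[0,1.5,0],[0,1.5,0],[0,0,0]],"twist":[[0,0,0],[0,0,0],[0,0,0],[0,0,0]]}'
```

```text
time_s: 8.88
tcp_pos: [0.4688, 0.1426, 0.1953]
tcp_rot: [-1.41, -0.819, 0.824]
force: [0.1, -0.8, -2.2]
grip_width: 0.526
handle rel ring cm [-0.03577135  0.00096274  0.09849178] [0.46883154 0.1425993  0.19527207]
time_s: 9.38
tcp_pos: [0.4684, 0.1422, 0.1495]
tcp_rot: [-1.411, -0.818, 0.825]
force: [-0.7, -0.1, -2.2]
grip_width: 0.525
```

Inserted about 37 mm with no contact force. Continue.

```bash
python3 -m handwheel '{"grip":[4,4,4,4,4],"offset":[[0,1,0],[0,1,0],[0,1,0],[0,0.6,0],[0,0,0]],"twist":[[0,0,0],[0,0,0],[0,0,0],[0,0,0],[0,0,0]]}'
python3 -m handwheel '{"grip":[4,4],"offset":[[0,0.3,0],[0,0,0]],"twist":[[0,0,0],[0,0,0]]}'
python3 - <<'E'
from h import *
im=env.grab_frame("wrist")[:,:,::-1];sc=env.grab_frame("scene")[:,:,::-1]
a=cv2.resize(sc[130:230,155:255],(480,480),interpolation=cv2.INTER_CUBIC);cv2.imwrite("pics/c7.png",np.hstack([a,im[:,160:480]]))
E
```

```text
time_s: 10.0
tcp_pos: [0.4694, 0.1427, 0.1147]
tcp_rot: [-1.41, -0.82, 0.823]
force: [-0.8, 0.0, -2.1]
grip_width: 0.529
time_s: 10.25
tcp_pos: [0.47, 0.143, 0.1123]
tcp_rot: [-1.41, -0.822, 0.821]
force: [-0.7, 0.3, -2.2]
grip_width: 0.523
```

View pics/c7.png

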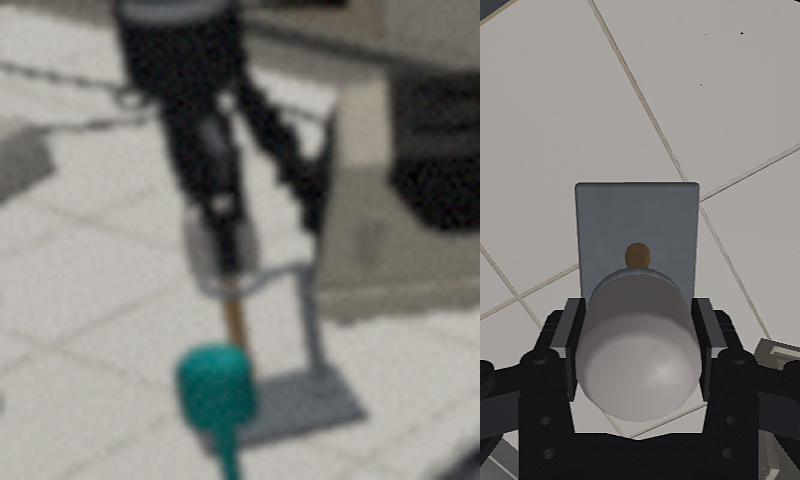

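The handle is through the ring and the head is just above it. Lower in small steps until contact.

```bash
python3 -m handwheel '{"grip":[4,4,4],"offset":[[0,0.2,0],[0,0.2,0],[0,0,0]],"twist":[[0,0,0],[0,0,0],[0,0,0]]}'
python3 -m handwheel '{"grip":[4,4],"offset":[[0,0.1,0],[0,0,0]],"twist":[[0,0,0],[0,0,0]]}'
```

```text
time_s: 10.72
tcp_pos: [0.4697, 0.1429, 0.1081]
tcp_rot: [-1.41, -0.821, 0.822]
force: [-0.2, 0.8, -2.5]
grip_width: 0.526
time_s: 10.98
tcp_pos: [0.4698, 0.1429, 0.1072]
tcp_rot: [-1.41, -0.821, 0.822]
force: [0.4, -0.2, -2.5]
grip_width: 0.524
```

```bash
python3 -m handwheel '{"grip":[4,4],"offset":[[0,0.1,0],[0,0,0]],"twist":[[0,0,0],[0,0,0]]}'
python3 -m handwheel '{"grip":[4,4],"offset":[[0,0.1,0],[0,0,0]],"twist":[[0,0,0],[0,0,0]]}'
```

```text
time_s: 11.22
tcp_pos: [0.47, 0.143, 0.1065]
tcp_rot: [-1.41, -0.822, 0.821]
force: [-0.7, -0.9, 1.3]
grip_width: 0.525
time_s: 11.48
tcp_pos: [0.4701, 0.1429, 0.1064]
tcp_rot: [-1.409, -0.821, 0.821]
force: [-3.1, -1.3, 9.5]
grip_width: 0.525
```

Contact came at TCP z 0.1065, the predicted height. Ease off and open slowly.

```bash
python3 -m handwheel '{"grip":[4,4.6,5.0,5.5,6.5,8,8.54,8.54,8.54],"offset":[[0,-0.1,0],[0,0,0],[0,0,0],[0,0,0],[0,0,0],[0,0,0],[0,0,0],[0,0,0],[0,0,0]],"twist":[[0,0,0],[0,0,0],[0,0,0],[0,0,0],[0,0,0],[0,0,0],[0,0,0],[0,0,0],[0,0,0]]}'
python3 -m handwheel '{"grip":[8.54,8.54,8.54,8.54,8.54],"offset":[[0,-2,0],[0,-4,0],[0,-5,0],[0,-5,0],[0,0,0]],"twist":[[0,0,0],[0,0,0],[0,0,0],[0,0,0],[0,0,0]]}'
python3 - <<'E'
from h import *
im=env.grab_frame("wrist")[:,:,::-1];sc=env.grab_frame("scene")[:,:,::-1];print(env.sense()["tcp_pos"])
f=lambda x,y,w,h,W,H:cv2.resize(sc[y:y+h,x:x+w],(W,H),interpolation=cv2.INTER_CUBIC)
cv2.imwrite("pics/c8.png",np.hstack([np.vstack([f(165,150,80,60,400,300),f(325,215,80,60,400,300)]),cv2.resize(im[120:420,210:410],(400,600))]))
E
```

```text
time_s: 12.6
tcp_pos: [0.4699, 0.1429, 0.1063]
tcp_rot: [-1.41, -0.822, 0.822]
force: [-0.6, -0.4, -0.6]
grip_width: 1.003
time_s: 13.22
tcp_pos: [0.4731, 0.1439, 0.2706]
tcp_rot: [-1.408, -0.829, 0.813]
force: [0.5, -1.1, -0.7]
grip_width: 1.0
[0.46975496 0.14310389 0.26634959]
```

View pics/c8.png

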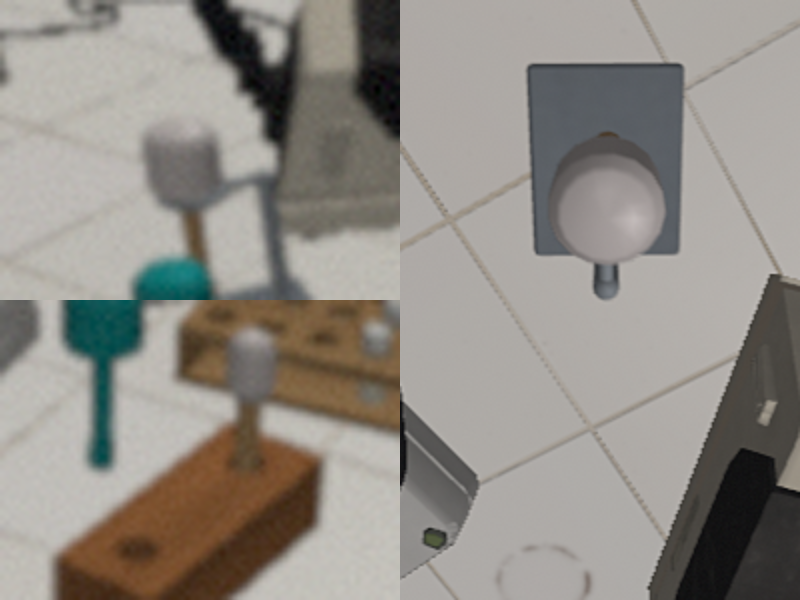

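The broad pestle hangs upright in the ring, with its head on the ring and the handle below. The slim pestle is still in the stand, and the gripper is clear. Handing in.

```bash
python3 -c "
from workcell import env
env.job_done();print(env.sense()['time_s'])"
```

```text
the job is handed in; nothing more can be done
the job is handed in; nothing more can be done
```

The broad white pestle now hangs in the ring of the steel holder, and I handed the job in at about 13.3 s. I lifted it from the near socket by the sides of its head, carried it over the balance and lowered it handle first. I released it once its shoulder met the ring at the predicted height, with at most about 9.5 N of contact force.

**Last checks:** the final scene and wrist pictures show the head resting on the ring, the handle upright through it, and the slim pestle still in its socket. The gripper is open and about 16 cm above where it let go.

**Checks that disagreed:**
- **Ring position:** the first estimate from the fixed cameras varied by about 8 mm. Two close wrist views settled it at (0.474, 0.141, 0.104).
- **Head height:** the wrist and top views together gave 0.141 m, which didn't fit. The scene and top views gave 0.108 m, which matched the stated size, so I used that.
- **Grip:** the pestle sat about 4 mm off centre in the fingers along tool z, and I corrected for that before lowering it.

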